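# Push the stray wax pattern home and shut the keeper bar

## Robot

A 6-joint arm with a two-finger parallel gripper is mounted at the origin on the work surface. World frame = base frame: x ahead of the robot, y to its left, z up, the work surface at z = 0. Lengths are in mm, angles in degrees, forces in N, time in s.
With the tool pointing down it reaches from about 300 to 850 mm from the base axis. Payload 4.2 kg.
Tool frame: the origin (TCP) lies midway between the tips of the shut fingers; the grasp point (between the pads) lies 19 mm behind it; z points along the fingers, y is the line along which they close (so a half turn about z gives the same grasp; the last joint's range is limited). The gripper opens to 91 mm and grips with 3 to 60 N. Pads are 32 mm wide; open, the fingers measure 118 mm over their backs; the gripper's body (76 mm by 178 mm) begins 60 mm behind the grasp point.
Start: joints at [-77.063, 18.312, 89.639, -0, 72.044, -1.146], TCP at [139.918, -557.733, 213.976] pointing down, gripper open.
Joint ranges: [-177.97, 177.97], [-48.28, 115.42], [12.27, 149.76], [-77.06, 257.06], [2.81, 150.46], [-146.56, 146.56]. Speed limits (degrees/s): [147.25, 147.25, 180, 180, 180, 180].

## Interface

Orientations are given as [roll, pitch, yaw] about the fixed x, y, z axes, in that order (R = Rz(yaw) Ry(pitch) Rx(roll)).
In Python, from workcell import env gives the robot as it stands.
- The arm moves only by the tool send_rows, never from a script. Its argument "steps" is a list that holds one entry, the list of rows, each a list of 5 numbers: the shift along the tool's x, y, z scaled (see below), then the turn about the tool's z scaled (see below), then the opening, from 0 (shut) to 1 (fully open). In form: [[[dx, dy, dz, yaw, fingers], ...]]. A call has 1 to 5 rows; each row shifts and turns the commanded pose from where the row before left it, along the tool's axes as they then stand; what a row does not reach is not made up. The controller multiplies each number of a shift by 0.04 m and each number of a turn by 0.12 rad. A row lasts 1/12 s, in which the tool goes at most 41.7 mm and 7.16 degrees, less where a joint would pass 70% of its speed; a pose out of reach is approached as far as the arm can. A call with a number of a shift or a turn outside -1 to 1 is refused whole. A call with a gripper value outside its range is refused whole. The fingers move at their own pace and stop on an object; "squeeze" is the grip in N (left out, the last holds). Time passes only in rows, so rows that do not move let the fingers close. It gives the time, the measured TCP pose, the force, the opening and the grip force at its end, in the units of the state.
- env.state(): the state, without advancing time (a new reading comes with each control period).
- env.grab_frame(name): name is "scene" or "side" or "wrist"; returns a dict with "pixels" (480x640x3 uint8, red, green, blue), "depth" (480x640 float32, mm along the optical axis (not along the pixel's ray), 0 where there is no reading), "intrinsics" (3x3 intrinsics, pixels), "cam_to_world" (4x4, takes a point from camera to world coordinates). Camera axes: x right, y down, z forward; pixel columns grow to the right and rows downward; lengths in mm; the calibration is good to about 2 mm. A picture is of the moment at which its call begins.
- env.job_done(): hands the job in; it is judged then, once.
The state is a dict: "time_s": time; "qpos": joint angles; "qvel": joint speeds; "effort": joint torques, N m; "ee_pos": TCP position; "ee_rot": TCP orientation; "force": force on the tool from outside, world axes, zero at the start; "torque": the same for the moment, N m; "gripper_width": finger opening in mm; "gripper_force": force on a finger pad.
Only numpy, scipy, OpenCV 4.12 (cv2) and the standard library are available. Lean on these libraries where they do the work, as an engineer would, in place of code of your own. Each camera call takes 0.05 s, during which the arm holds its last target. There are 200 camera calls.

## Task

One of the three wax patterns on the holding rack has slid forward along its rail: push it back along the rail until it is fully home against the stop plate, level with the other two. Then swing the rack's hinged keeper bar shut across the three patterns until its end snaps past the spring ball into the catch, leaving the patterns home on their rails and the pin block and flat bar behind the stop plate where they lie.

Things in the scene. Friction and masses are not known exactly. Their poses are not given: they have to be found in the camera images.
- rack: fixed aluminium rack, base 300 (x) x 145 (y) x 12 thick. Origin on the table top, below the centre line of the shut bar. +y runs along the rails from their open ends to the stop plate. Three square steel tubes (rails, 20 wide, top 42 above the table) lie at x = -60, 2 and 64, from y = -64 to 53. Hinge post at x = -115, y = 0.
- rack_stop (a point): middle of the top edge of the stop plate's face, the upright plate across the closed ends of the rails: at x = 2, y = 53 in the rack's frame, 60 above the table; the plate is 190 long (x), 8 thick
- rack_catch (a point): centre of the top of the catch block, 30 x 34, 74 high, at the rack's x = 148, y = 0. A spring ball stands out of its hinge-side face, 57 above the table; a stop lug (x 112 to 134, y 7 to 15, top 62 high) stands behind the shut bar's end.
- keeper (a joint): keeper bar's angle about its upright hinge, rad: 0 = shut (bar along the rack's +x, end against its stop behind the spring ball); grows as it swings out to the rack's -y (bar points along (cos q, -sin q)). Starts at 1.25 to 1.6; stays where left. From 0.06 to 0.025 the spring ball resists with up to about 6 N at the knob, then snaps the bar to 0 and holds it.
- keeper_hinge (a point): point on the hinge axis, 66 above the table, at the level of the bar's top edge
- keeper_knob (a point): middle of the upright black knob (diameter 18, from 68 to 98 above the table) near the bar's free end, 205 from the hinge axis; this point is 98 above the table, at the knob's top. The steel bar itself is 10 thick, from 48 to 66 above the table, and 239 long from the hinge axis to its rounded end.
- pattern_out: saddle-shaped yellow-brown wax pattern, 36 wide (x) x 40 long (y) x 58 high, sliding on one of the rack's rails (its y = the rack's y). Origin: centre of its underside, 28 above the table; flat-fronted block 14 to 36 above the origin, cross-barrel to 49, round boss to 58. The stray one: starts 28 to 45 short of home, on any rail. Home: back against the stop plate, origin at the rack's y = 33.
- pattern_a: saddle-shaped yellow-brown wax pattern, 36 wide (x) x 40 long (y) x 58 high, sliding on one of the rack's rails (its y = the rack's y). Origin: centre of its underside, 28 above the table; flat-fronted block 14 to 36 above the origin, cross-barrel to 49, round boss to 58. Already home, on another rail; leave it home.
- pattern_b: saddle-shaped yellow-brown wax pattern, 36 wide (x) x 40 long (y) x 58 high, sliding on one of the rack's rails (its y = the rack's y). Origin: centre of its underside, 28 above the table; flat-fronted block 14 to 36 above the origin, cross-barrel to 49, round boss to 58. Already home, on the remaining rail; leave it home.
- pin_block: loose aluminium block 50 x 50 x 20 with an upright steel guide pin, 78 high in all, standing behind the stop plate; origin centre of underside. Leave alone.
- gauge_bar: loose flat steel bar 90 (x) x 25 x 12 lying behind the stop plate; origin centre of underside. Leave alone.
Mind the look-alikes: they are no part of the job. What is shaped like the pattern_out but blue or purple is not meant.

How it is judged (in metres and radians):
On the way, in this order (a step that is already met when the one before it is completed fails the run):
1. the stray pattern is pushed back to within 7 mm of the stop plate while the keeper bar is still open (more than 0.5 rad) (y of pattern_out in the frame of rack above 0.026 m and angle between pattern_out's own z axis and vertical below 0.2 rad and height (world z) of pattern_out above 0.024 m and linear speed of pattern_out below 0.02 m/s and value of joint keeper above 0.5 rad), for 0.2 s.
2. the keeper bar is shut behind its spring ball (within 0.015 rad of its stop) (value of joint keeper below 0.015 rad), for 0.2 s.
At the end, for the whole second after the job is handed in: All three patterns rest upright on their rails within 7 mm of the stop plate, still, and the keeper bar is shut in its catch (within 0.015 rad of its stop) (y of each of pattern_out, pattern_a, pattern_b in the frame of rack above 0.026 m and angle between each of pattern_out, pattern_a, pattern_b's own z axis and vertical below 0.2 rad and height (world z) of each of pattern_out, pattern_a, pattern_b above 0.024 m and linear speed of each of pattern_out, pattern_a, pattern_b below 0.02 m/s and value of joint keeper below 0.015 rad); the robot touches nothing.
It fails at once if the pin block or the flat bar behind the stop plate is shoved more than 15 mm (distance of any of pin_block, gauge_bar from where it was at the start of the episode above 0.015 m).
It fails at once if a pattern is tipped or lifted off its rail (0.35 rad, or more than 15 mm up) ((angle between pattern_out's own z axis and vertical above 0.35 rad or height (world z) of pattern_out above 0.043 m) or (angle between pattern_a's own z axis and vertical above 0.35 rad or height (world z) of pattern_a above 0.043 m) or (angle between pattern_b's own z axis and vertical above 0.35 rad or height (world z) of pattern_b above 0.043 m)).
It also fails if it takes over 45 s, if anything falls off the work surface, if the arm or the gripper's body presses on something with over 40 N, if the wrist force passes 120 N, or if a joint passes its speed limit or range.

## Working session

There is one attempt and no reset: what is moved stays moved. The work goes in short steps, Python scripts to look and compute and a tool call to move; the robot and the scene stay as the last step left them, time stands still between calls to the robot, and variables do not carry over. Pictures are saved under pics/ and viewed, at most 10 in all, crops included, and the job is handed in when it is done.

Besides the shell and the picture viewer there is one more tool, called after ">>>" as name(argument=value, ...), one argument or row to a line, values as JSON. send_rows: Moves the arm, as the interface text tells. Shifts and turns lie within -1 to 1; 1 stands for 0.04 m of shift or 0.12 rad of turn. Its arguments: {"type":"object","properties":{"steps":{"type":"array"},"squeeze":{"type":"number"}},"required":["steps"]}

```bash
mkdir -p pics
python3 - <<'E'
from workcell import env
import cv2,numpy as np
s=env.state();print(s)
for n in("scene","side"):
    f=env.grab_frame(n);np.savez(n+".npz",**f)
    cv2.imwrite(f"pics/{n}0.png",f["pixels"][:,:,::-1]);print(f["intrinsics"],f["cam_to_world"].round(3))
E
```

```text
{'time_s': 0.0, 'qpos': array([-7.70639007e+01,  1.83507230e+01,  8.97086213e+01, -2.69053950e-03,
        7.20425516e+01, -1.14517160e+00]), 'qvel': array([-0.07287404,  0.06136257,  0.00454902,  0.07743971, -0.00430152,
        0.08106632]), 'effort': array([-6.67178429e-04, -4.12465632e+01, -2.31973135e+01,  7.28462194e-02,
        4.56349051e-02, -1.46158372e-04]), 'ee_pos': array([ 139.77351021, -557.21767539,  213.11447102]), 'ee_rot': array([-1.79898073e+02,  5.21022990e-04,  1.40821031e+01]), 'force': array([ 0.66885872,  0.09803398, -0.61068735]), 'torque': array([ 0.01924506, -0.02478866, -0.00407518]), 'gripper_force': 0.0, 'gripper_width': 91.42277034212151}
[[495.55814869   0.         317.885379  ]
 [  0.         495.55814869 235.35162601]
 [  0.           0.           1.        ]] [[ 6.480000e-01  4.910000e-01 -5.820000e-01  1.086216e+03]
 [ 7.620000e-01 -4.090000e-01  5.030000e-01 -3.609090e+02]
 [ 9.000000e-03 -7.690000e-01 -6.390000e-01  6.425840e+02]
 [ 0.000000e+00  0.000000e+00  0.000000e+00  1.000000e+00]]
[[620.91327332   0.         314.75077673]
 [  0.         620.91327332 240.299038  ]
 [  0.           0.           1.        ]] [[ 7.85000e-01 -4.48000e-01  4.29000e-01  1.67309e+02]
 [-6.20000e-01 -5.61000e-01  5.49000e-01 -4.60938e+02]
 [-5.00000e-03 -6.97000e-01 -7.17000e-01  7.90138e+02]
 [ 0.00000e+00  0.00000e+00  0.00000e+00  1.00000e+00]]
```

View pics/scene0.png

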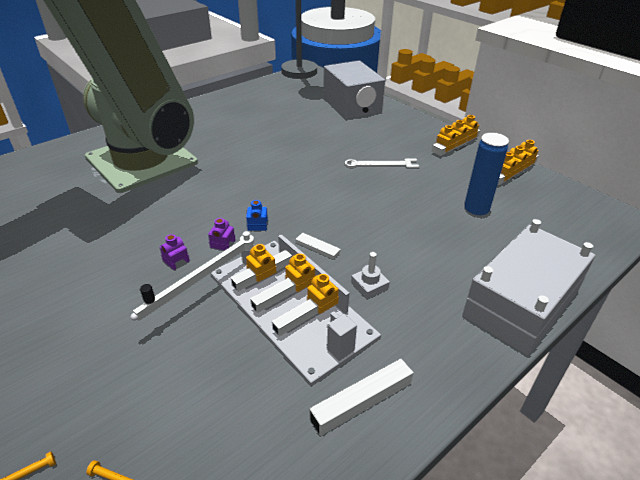

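View pics/side0.png

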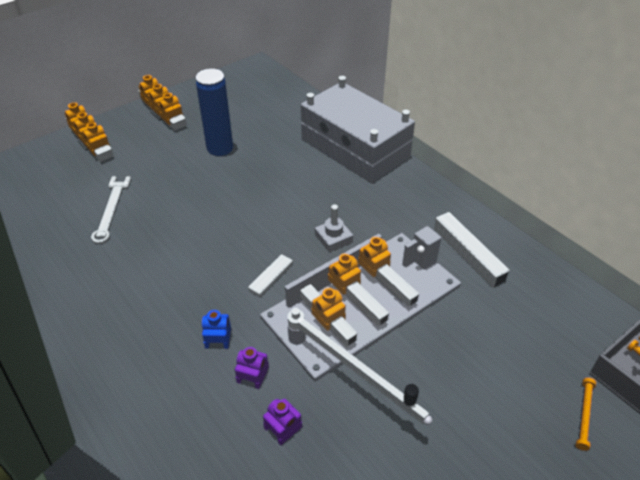

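The scene view shows the hinge at (247,237), the knob at (147,290), the patterns at (260,258), (300,268) and (322,290), and the catch at (342,323). The pattern nearest the hinge is the stray. In the side view the knob is at (411,390), the catch at (428,235) and the hinge at (296,315).

```bash
cat > h.py <<'E'
import cv2,numpy as np
def cloud(f):
    K=f["intrinsics"];d=f["depth"];v,u=np.mgrid[:480,:640]
    c=np.stack([(u-K[0,2])*d/K[0,0],(v-K[1,2])*d/K[1,1],d],-1)
    T=f["cam_to_world"];t=T[:3,3]
    return c@T[:3,:3].T+t
def ray(f,u,v,z):
    K=f["intrinsics"];T=f["cam_to_world"]
    r=T[:3,:3]@np.array([(u-K[0,2])/K[0,0],(v-K[1,2])/K[1,1],1]);o=T[:3,3]
    return o+r*(z-o[2])/r[2]
def comps(m,amin):
    n,l,s,c=cv2.connectedComponentsWithStats(m.astype(np.uint8));
    return [(l==i,s[i],c[i]) for i in range(1,n) if s[i][4]>=amin]
E
python3 - <<'E'
from h import *
hints={"scene":dict(knob=(147,292),roi=(235,230,345,325),catch=(342,322)),"side":dict(knob=(411,393),roi=(300,225,400,335),catch=(428,235))}
for n,h in hints.items():
    f=dict(np.load(n+".npz"));P=cloud(f);
    if n=="scene":print(f["cam_to_world"][:3,3])
    hsv=cv2.cvtColor(f["pixels"],cv2.COLOR_RGB2HSV)
    x0,y0,x1,y1=h["roi"];roi=np.zeros((480,640),bool);roi[y0:y1,x0:x1]=1
    o=(hsv[...,0]>8)&(hsv[...,0]<28)&(hsv[...,1]>150)&roi
    for m,s,c in comps(o,60):
        p=P[m];top=p[p[:,2]>80];print(n,"orange",s,c.round(),"top",top.mean(0).round(1),len(top),"max",p[:,2].max().round(1))
    u,v=h["knob"];k=np.zeros_like(roi);k[v-16:v+16,u-14:u+14]=1
    for m,s,c in comps(k&(hsv[...,2]<45),20):
        p=P[m];t=p[p[:,2]>94];print(n,"knob",s,c.round(),p.mean(0).round(1),"top",t.mean(0).round(1),len(t))
    u,v=h["catch"];k[:]=0;k[v-25:v+25,u-25:u+25]=1
    t=k&(abs(P[...,2]-74)<3);print(n,"catch",P[t].mean(0).round(1),t.sum())
    if t.sum():print(cv2.boxPoints(cv2.minAreaRect(P[t][:,:2].astype(np.float32))).round(1).tolist())
    # stop plate face/top points z~60; bar top z~66
    for nm,z in(("bar66",66),("z60",60)):
        R=cv2.dilate(roi.astype(np.uint8),np.ones((3,3)))>0
        big=np.zeros_like(roi);big[max(0,y0-20):y1+120,x0-130:x1+60]=1
        t=big&(abs(P[...,2]-z)<1.5)&(hsv[...,1]<60)
        for m,s,c in comps(t,25):
            r=cv2.minAreaRect(P[m][:,:2].astype(np.float32));print(n,nm,s[4],c.round(),[np.round(a,1) for a in r])
E
```

```text
[1086.21638787 -360.90871326  642.58395669]
scene orange [246 244  30  38 725] [261. 262.] top [558.3 -32.7 102.5] 95 max 642.6
scene orange [ 285  254   54   60 1544] [312. 282.] top [662.9  -7.1 116.8] 210 max 642.6
scene knob [141 284  14  20 165] [148. 294.] [ 528.1 -216.9   93.6] top [ 539.7 -220.2  117.7] 52
scene catch [747.7 -20.4  73.5] 368
[[731.4000244140625, -37.0], [761.7000122070312, -37.70000076293945], [762.4000244140625, -2.200000047683716], [732.0999755859375, -1.600000023841858]]
scene bar66 510 [193. 273.] [array([ 504.7, -120.3]), array([ 23.1, 244. ]), np.float64(10.6)]
scene bar66 40 [341. 334.] [array([754.9, -27.5]), array([41.6, 20.1]), np.float64(46.4)]
scene z60 87 [290. 244.] [array([542. ,  42.7]), array([ 8.6, 65.7]), np.float64(90.0)]
scene z60 26 [245. 245.] [array([493.4, -20.5]), array([27.8,  6.9]), np.float64(76.1)]
scene z60 65 [317. 267.] [array([619.8,  40.9]), array([ 8.8, 52.3]), np.float64(89.4)]
scene z60 25 [206. 269.] [array([ 503.4, -104.8]), array([ 3.7, 32.4]), np.float64(9.1)]
scene z60 79 [339. 286.] [array([674.4,  40.3]), array([ 8
[... 481 characters left out ...]
13  17 127] [410. 398.] [ 508.6 -216.5   88.7] top [ 509.6 -215.9   96.8] 39
side catch [744.2 -18.4  73.8] 288
[[728.5999755859375, -36.0], [760.7000122070312, -36.20000076293945], [760.9000244140625, -0.0], [728.7999877929688, 0.20000000298023224]]
side bar66 757 [346. 355.] [array([ 499.7, -102.1]), array([ 23.9, 210.8]), np.float64(10.7)]
side bar66 95 [419. 410.] [array([ 516.4, -229. ]), array([10.4, 22.7]), np.float64(10.3)]
side z60 74 [358. 247.] [array([649.7,  42.6]), array([49.7,  8.7]), np.float64(0.3)]
side z60 193 [310. 274.] [array([557.8,  44.5]), array([ 10.1, 104. ]), np.float64(88.3)]
side z60 43 [424. 419.] [array([ 513.8, -236.6]), array([ 7.1, 24.1]), np.float64(28.8)]
```

Run:
```python
from h import *
for n,(x0,y0,x1,y1),kn in(("scene",(235,230,345,325),(148,294)),("side",(300,225,400,335),(410,396))):
    f=dict(np.load(n+".npz"));P=cloud(f);ok=f["depth"]>0
    hsv=cv2.cvtColor(f["pixels"],cv2.COLOR_RGB2HSV)
    o=(hsv[...,0]>8)&(hsv[...,0]<28)&(hsv[...,1]>120)&ok;o[:y0]=0;o[y1:]=0;o[:,:x0]=0;o[:,x1:]=0
    for m,s,c in comps(o&(P[...,2]>80)&(P[...,2]<92),15):print(n,"boss",s[4],c.round(1),P[m].mean(0).round(1))
    for m,s,c in comps(o&(abs(P[...,2]-53)<9),15):
        p=P[m];print(n,"block",s[4],"ymin",np.percentile(p[:,1],[3,50]).round(1),"x",np.percentile(p[:,0],[3,97]).round(1))
    k=(hsv[...,2]<60)&ok&(P[...,2]>70)&(P[...,2]<105);u,v=kn;k[:v-20]=0;k[v+20:]=0;k[:,:u-20]=0;k[:,u+20:]=0
    p=P[k];t=p[p[:,2]>95];print(n,"knob body",p.mean(0).round(1),"top",t.mean(0).round(1),len(t),cv2.minEnclosingCircle(p[:,:2].astype(np.float32)))
```

```text
scene boss 93 [258.9 248.6] [540.9 -21.9  84.8]
scene boss 93 [299.1 258.1] [603.6  15.5  84.9]
scene boss 108 [322.5 278.7] [665.4  13.6  85. ]
scene block 212 ymin [-41.2 -30.9] x [528.3 558.2]
scene block 215 ymin [-3.7  4.2] x [591.1 620.7]
scene block 232 ymin [-5.8 -0.5] x [651.  682.6]
scene knob body [ 520.7 -215.2   88.5] top [ 517.6 -214.4   97.4] 76 ((517.496826171875, -214.72439575195312), 9.070576667785645)
side boss 115 [375.6 242.3] [660.9  15.   85.4]
side boss 121 [344.7 259.3] [599.2  17.5  85.6]
side boss 137 [328.4 294.2] [536.2 -20.1  85.4]
side block 200 ymin [-3.9  2.2] x [643.1 674.3]
side block 217 ymin [-1.5  2. ] x [581.5 612.5]
side block 213 ymin [-39.1 -36. ] x [518.7 549.2]
side knob body [ 511.  -215.    91.8] top [ 512.9 -213.2   97.8] 125 ((512.7789306640625, -212.45712280273438), 9.288508415222168)
```

>>> send_rows(
  steps=[
    [[0,0,0,-1,0],[0,0,0,-1,0],[0,0,0,-1,0],[0,0,0,-1,0],[0,0,0,-1,0]],
  ],
)

```text
time_s: 0.52
ee_pos: [139.9, -557.4, 213.4]
ee_rot: [-180.0, -0.0, 48.8]
force: [0.7, 1.3, -0.7]
gripper_width: 60.8
gripper_force: 0.0
```

>>> send_rows(
  steps=[
    [[0,0,0,-1,0],[0,0,0,-1,0],[0,0,0,-1,0],[0,0,0,-1,0],[0,0,0,-1,0]],
  ],
)

```text
time_s: 0.93
ee_pos: [139.9, -557.4, 213.4]
ee_rot: [-180.0, -0.1, 83.2]
force: [0.8, 0.1, -0.1]
gripper_width: 27.5
gripper_force: 0.0
```

>>> send_rows(
  steps=[
    [[0,0,0,-0.7,0],[0.68,0.53,0,0,0],[0.68,0.53,0,0,0],[0.68,0.53,0,0,0],[0.68,0.53,0,0,0]],
  ],
)

```text
time_s: 1.35
ee_pos: [229.6, -451.1, 213.5]
ee_rot: [-180.0, -0.1, 87.6]
force: [0.5, -0.6, -0.0]
gripper_width: 0.5
gripper_force: 0.0
```

>>> send_rows(
  steps=[
    [[0.68,0.53,0,0,0],[0.68,0.53,0,0,0],[0.68,0.53,0,0,0],[0.68,0.53,0,0,0],[0.68,0.53,0,0,0]],
  ],
)

```text
time_s: 1.77
ee_pos: [341.2, -319.3, 213.7]
ee_rot: [-180.0, -0.0, 87.6]
force: [0.7, -0.7, 0.3]
gripper_width: 0.6
gripper_force: 0.0
```

>>> send_rows(
  steps=[
    [[0.68,0.53,0,0,0],[0.68,0.53,0,0,0],[0.68,0.53,0,0,0],[0.68,0.53,0,0,0],[0,0,0,0,0]],
  ],
)

```text
time_s: 2.18
ee_pos: [432.7, -211.7, 213.6]
ee_rot: [179.9, -0.1, 87.9]
force: [-0.0, -0.2, 0.9]
gripper_width: 0.7
gripper_force: 0.0
```

>>> send_rows(
  steps=[
    [[0.7,0.5,0,0,0],[0.7,0.5,0,0,0],[0.7,0.5,0,0,0],[0.7,0.5,0,0,0],[0.7,0.5,0,0,0]],
  ],
)

```text
time_s: 2.6
ee_pos: [535.8, -79.1, 213.6]
ee_rot: [-180.0, 0.0, 87.6]
force: [0.6, -0.9, -0.0]
gripper_width: 0.3
gripper_force: 0.0
```

>>> send_rows(
  steps=[
    [[0,0,0.8,0,0],[0,0,0.8,0,0],[0,0,0.8,0,0],[0,0,0.8,0,0],[0,0,0.8,0,0]],
  ],
)

```text
time_s: 3.02
ee_pos: [534.9, -80.3, 52.4]
ee_rot: [-180.0, 0.0, 87.7]
force: [0.7, -0.4, -0.1]
gripper_width: 0.3
gripper_force: 0.0
```

>>> send_rows(
  steps=[
    [[0,0,0,0,0],[0,0,0,0,0]],
  ],
)

```text
time_s: 3.18
ee_pos: [534.1, -80.2, 52.8]
ee_rot: [-179.8, -0.0, 87.6]
force: [-0.5, 0.3, -0.2]
gripper_width: 0.3
gripper_force: 0.0
```

>>> send_rows(
  steps=[
    [[0.25,0.06,0.05,0,0],[0.25,0.06,0,0,0],[0.25,0,0,0,0],[0.25,0,0,0,0],[0.25,0,0,0,0]],
  ],
)

```text
time_s: 3.6
ee_pos: [543.0, -29.0, 53.1]
ee_rot: [179.9, 0.0, 87.7]
force: [0.6, -1.5, 0.7]
gripper_width: 0.3
gripper_force: 0.5
```

>>> send_rows(
  steps=[
    [[0.05,0,0,0,0],[0.05,0,0,0,0],[0.05,0,0,0,0],[0,0,0,0,0]],
  ],
)

```text
time_s: 3.93
ee_pos: [542.4, -23.9, 51.9]
ee_rot: [-180.0, -0.0, 87.7]
force: [-0.1, -0.5, -0.4]
gripper_width: 0.5
gripper_force: 0.0
```

>>> send_rows(
  steps=[
    [[0.05,0,0,0,0],[0.05,0,0,0,0],[0,0,0,0,0]],
  ],
)

```text
time_s: 4.18
ee_pos: [542.6, -20.1, 51.8]
ee_rot: [-180.0, -0.0, 87.6]
force: [-0.6, -0.2, -0.4]
gripper_width: 0.4
gripper_force: 0.0
```

>>> send_rows(
  steps=[
    [[0.04,0,0,0,0],[0.04,0,0,0,0],[0,0,0,0,0]],
  ],
)

```text
time_s: 4.43
ee_pos: [542.8, -16.8, 51.8]
ee_rot: [-180.0, -0.0, 87.6]
force: [0.3, -0.0, -0.0]
gripper_width: 0.4
gripper_force: 0.0
```

```bash
cat > m.py <<'E'
from h import *
from workcell import env
def bosses(f,x0,y0,x1,y1):
    P=cloud(f);hsv=cv2.cvtColor(f["pixels"],cv2.COLOR_RGB2HSV)
    o=(hsv[...,0]>8)&(hsv[...,0]<28)&(hsv[...,1]>120)&(f["depth"]>0)&(P[...,2]>80)&(P[...,2]<92)
    o[:y0]=0;o[y1:]=0;o[:,:x0]=0;o[:,x1:]=0
    for m,s,c in comps(o,10):print("boss",s[4],c.round(1),P[m].mean(0).round(1))
if __name__=="__main__":
    for n,r in(("scene",(235,220,345,325)),("side",(300,225,400,335))):
        f=env.grab_frame(n);print(n);bosses(f,*r)
    cv2.imwrite("pics/side1.png",f["pixels"][180:440,180:500,::-1])
    print(env.state()["force"])
E
python3 m.py
```

```text
scene
boss 97 [299.1 258.3] [603.8  15.4  84.8]
boss 111 [322.3 278.8] [665.5  13.2  85. ]
side
boss 13 [312.8 282.9] [533.3  13.1  82.2]
[-0.53109546  0.26789549  0.47962502]
```

View pics/side1.png

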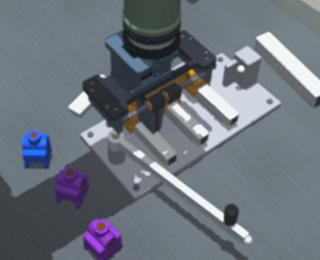

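The gripper at crop (155,90) hides the stray, and the bar is still open with its knob at (231,213). No contact force against the stop yet, so I'll keep pushing in small steps.

>>> send_rows(
  steps=[
    [[0.04,0,0,0,0],[0.04,0,0,0,0],[0,0,0,0,0]],
  ],
)

```text
time_s: 4.78
ee_pos: [543.3, -16.4, 52.1]
ee_rot: [179.9, 0.3, 87.8]
force: [-0.4, -10.3, 0.1]
gripper_width: 0.5
gripper_force: 5.1
```

>>> send_rows(
  steps=[
    [[0.04,0,0,0,0],[0,0,0,0,0]],
  ],
)

```text
time_s: 4.95
ee_pos: [543.4, -16.3, 52.2]
ee_rot: [179.9, 0.4, 87.9]
force: [-0.8, -15.1, 1.0]
gripper_width: 0.2
gripper_force: 7.7
```

>>> send_rows(
  steps=[
    [[-0.3,0,0,0,0],[-0.5,0,0,0,0],[-0.8,0,-0.3,0,0],[0,0,-0.8,0,0],[0,0,-0.8,0,0]],
  ],
)

```text
time_s: 5.37
ee_pos: [539.1, -77.3, 127.5]
ee_rot: [-179.8, -0.1, 87.5]
force: [0.5, 0.0, -0.3]
gripper_width: 0.3
gripper_force: 0.0
```

>>> send_rows(
  steps=[
    [[-0.7,-0.4,0,0,0],[-0.7,-0.4,0,0,0],[-0.7,-0.4,0,0,0],[-0.7,-0.4,0,-0.8,0],[0,0,0,-0.8,0]],
  ],
)

```text
time_s: 5.78
ee_pos: [468.9, -188.7, 128.0]
ee_rot: [-179.9, 0.0, 98.7]
force: [1.2, -0.2, 0.8]
gripper_width: 0.8
gripper_force: 0.0
```

```bash
python3 m.py; python3 -c "
from workcell import env;s=env.state();print(s['ee_pos'],s['ee_rot'])"
```

```text
scene
boss 87 [278. 239.] [541.3  18.3  84.7]
boss 96 [299.1 258.2] [603.5  15.5  84.6]
boss 112 [322.4 278.8] [665.6  13.3  85. ]
side
boss 98 [343.8 259.2] [598.2  18.5  85.6]
boss 131 [311.6 277.7] [536.5  20.   85.6]
[6.99519226e-04 4.51871819e-02 1.12654924e+00]
[ 471.19285832 -186.26078769  128.03774201] [ 1.79977763e+02 -3.40701436e-02  9.84705256e+01]
```

>>> send_rows(
  steps=[
    [[-0.42,0.1,0,0,0],[-0.42,0.1,0,0,0],[0,0,0.6,0,0],[0,0,0.6,0,0],[0,0,0,0,0]],
  ],
)

```text
time_s: 6.3
ee_pos: [482.5, -215.5, 76.1]
ee_rot: [-179.6, -0.3, 98.6]
force: [-1.6, 0.8, -0.3]
gripper_width: 0.3
gripper_force: 0.0
```

>>> send_rows(
  steps=[
    [[0,0.15,0,0,0],[0,0.1,0,0,0],[0,0,0,0,0]],
  ],
)

```text
time_s: 6.55
ee_pos: [497.1, -216.0, 81.5]
ee_rot: [179.8, 0.1, 98.7]
force: [-0.0, 0.2, 0.1]
gripper_width: 0.1
gripper_force: 0.0
```

>>> send_rows(
  steps=[
    [[-0.03,0.5,0,-0.83,0],[-0.03,0.5,0,-0.83,0],[-0.03,0.52,0,-0.83,0],[-0.03,0.52,0,-0.83,0],[0,0,0,0,0]],
  ],
)

```text
time_s: 6.97
ee_pos: [578.0, -195.4, 81.5]
ee_rot: [179.7, 0.2, 121.7]
force: [0.6, -0.4, -0.5]
gripper_width: 0.5
gripper_force: 0.0
```

Run:
```python
from workcell import env
from h import *
s=env.state();print(s['ee_pos'],s['ee_rot'],s['force'])
for n in("scene","side"):
    f=env.grab_frame(n);P=cloud(f);hsv=cv2.cvtColor(f["pixels"],cv2.COLOR_RGB2HSV)
    t=(f["depth"]>0)&(abs(P[...,2]-66)<1.5)&(P[...,1]<-25)&(P[...,0]<720)&(P[...,0]>450)&(hsv[...,1]<60)&(P[...,1]>-260)
    for m,st,c in comps(t,40):
        p=P[m][:,:2].astype(np.float32);print(n,st[4],c.round(),p.mean(0),cv2.fitLine(p,2,0,.01,.01).ravel().round(3))
cv2.imwrite("pics/side2.png",f["pixels"][180:460,180:540,::-1])
```

```text
[ 578.01475609 -195.42183922   81.48249904] [179.74420454   0.23134804 121.71020164] [ 0.57782662 -0.44162849 -0.48994313]
scene 92 [238. 253.] [508.0043  -44.96152] [  0.624  -0.781 508.004 -44.962]
scene 51 [203. 311.] [ 587.1669  -160.03262] [   0.719   -0.695  587.167 -160.033]
scene 80 [191. 332.] [ 609.8341  -194.58191] [ 5.19000e-01 -8.54000e-01  6.09834e+02 -1.94582e+02]
side 473 [354. 331.] [532.13257 -83.02647] [  0.566  -0.824 532.132 -83.026]
```

View pics/side2.png

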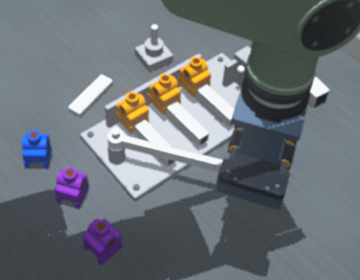

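The bar follows the finger: it is at about -55°, the hinge is at crop (116,140) and all three patterns are level. I'll carry on with the sweep.

>>> send_rows(
  steps=[
    [[-0.03,0.51,0,-0.83,0],[-0.03,0.51,0,-0.83,0],[-0.03,0.51,0,-0.83,0],[-0.03,0.51,0,-0.83,0],[-0.03,0.51,0,-0.83,0]],
  ],
)

```text
time_s: 7.48
ee_pos: [651.3, -132.3, 80.6]
ee_rot: [-180.0, 0.0, 150.1]
force: [-0.5, -0.1, 0.0]
gripper_width: 0.3
gripper_force: 0.3
```

>>> send_rows(
  steps=[
    [[-0.02,0.3,0,-0.5,0],[-0.02,0.3,0,-0.5,0],[-0.02,0.3,0,-0.5,0],[-0.02,0.3,0,-0.5,0],[0,0,0,0,0]],
  ],
)

```text
time_s: 7.9
ee_pos: [674.6, -88.6, 80.6]
ee_rot: [180.0, 0.0, 163.8]
force: [0.4, 1.1, 0.2]
gripper_width: 0.4
gripper_force: 0.0
```

>>> send_rows(
  steps=[
    [[-0.04,0.25,0,-0.5,0],[-0.04,0.25,0,-0.5,0],[-0.04,0.25,0,-0.5,0],[-0.04,0.2,0,-0.5,0],[0,0,0,0,0]],
  ],
)

```text
time_s: 8.32
ee_pos: [687.8, -53.6, 80.3]
ee_rot: [180.0, -0.0, 177.5]
force: [0.2, -1.6, 0.7]
gripper_width: 0.3
gripper_force: 0.0
```

>>> send_rows(
  steps=[
    [[0,0.05,0,0,0],[0,0.05,0,0,0],[0,0,0,0,0]],
  ],
)

```text
time_s: 8.57
ee_pos: [688.1, -50.4, 80.2]
ee_rot: [-180.0, -0.0, 177.4]
force: [-1.4, -0.2, 0.1]
gripper_width: 0.4
gripper_force: 0.1
```

>>> send_rows(
  steps=[
    [[0,0.07,0,0,0],[0,0.07,0,0,0],[0,0,0,0,0]],
  ],
)

```text
time_s: 8.82
ee_pos: [688.8, -45.2, 80.1]
ee_rot: [-179.9, 0.0, 177.5]
force: [-0.4, -3.1, 0.9]
gripper_width: 0.3
gripper_force: 1.8
```

>>> send_rows(
  steps=[
    [[0,0.07,0,0,0],[0,0,0,0,0]],
  ],
)

```text
time_s: 8.98
ee_pos: [688.9, -43.1, 80.1]
ee_rot: [-179.8, 0.0, 177.5]
force: [0.3, -3.8, 0.6]
gripper_width: 0.3
gripper_force: 2.4
```

Spring-ball resistance is building, so I'll continue.

>>> send_rows(
  steps=[
    [[0,0.07,0,0,0],[0,0.07,0,0,0],[0,0,0,0,0]],
  ],
)

```text
time_s: 9.23
ee_pos: [689.2, -35.7, 80.0]
ee_rot: [180.0, 0.0, 177.5]
force: [-0.1, 0.3, -0.5]
gripper_width: 0.7
gripper_force: 0.0
```

>>> send_rows(
  steps=[
    [[0,0.07,0,0,0],[0,0,0,0,0]],
  ],
)

```text
time_s: 9.4
ee_pos: [689.2, -34.7, 80.0]
ee_rot: [-179.8, 0.0, 177.6]
force: [-0.4, -7.2, -0.1]
gripper_width: 0.2
gripper_force: 3.3
```

>>> send_rows(
  steps=[
    [[0,0.05,0,0,0],[0,0,0,0,0]],
  ],
)

```text
time_s: 9.57
ee_pos: [689.2, -34.5, 80.0]
ee_rot: [-179.6, 0.0, 177.6]
force: [0.6, -10.9, 0.2]
gripper_width: 0.2
gripper_force: 5.5
```

>>> send_rows(
  steps=[
    [[0,-0.3,0,0,0],[0,-0.8,0,0,0],[0,-0.8,-0.4,0,0],[0,-0.8,-0.6,0,0],[0,-0.8,-0.6,0,0]],
  ],
)

```text
time_s: 9.98
ee_pos: [682.4, -171.3, 143.6]
ee_rot: [179.9, -0.1, 177.5]
force: [-0.2, -0.4, -0.0]
gripper_width: 0.5
gripper_force: 0.0
```

>>> send_rows(
  steps=[
    [[0,-0.8,-0.6,0,0],[0,-0.8,-0.6,0,0],[0,0,0,0,0],[0,0,0,0,0]],
  ],
)

```text
time_s: 10.32
ee_pos: [680.9, -236.5, 193.5]
ee_rot: [180.0, 0.2, 177.3]
force: [0.0, 0.5, -0.3]
gripper_width: 0.5
gripper_force: 0.0
```

```bash
sed -i 's/side1/side3/' m.py && python3 m.py
python3 - <<'E'
from workcell import env
from h import *
for n in("scene","side"):
    f=env.grab_frame(n);P=cloud(f);hsv=cv2.cvtColor(f["pixels"],cv2.COLOR_RGB2HSV)
    t=(f["depth"]>0)&(P[...,2]>90)&(P[...,2]<101)&(hsv[...,2]<60)&(abs(P[...,0]-689)<40)&(abs(P[...,1]+20)<50)
    print(n,"knob",P[t].mean(0).round(1),t.sum())
    t=(f["depth"]>0)&(abs(P[...,2]-66)<1.5)&(abs(P[...,1]+18)<15)&(P[...,0]<715)&(P[...,0]>500)&(hsv[...,1]<60)
    print(cv2.fitLine(P[t][:,:2].astype(np.float32),2,0,.01,.01).ravel(),t.sum())
E
```

```text
scene
boss 86 [278. 239.] [541.5  18.2  84.8]
boss 95 [299.4 258.3] [604.1  15.6  84.7]
boss 108 [322.3 278.7] [665.3  13.5  85. ]
side
boss 114 [375.6 242.3] [660.7  14.7  85.6]
boss 119 [344.6 259.3] [599.2  17.7  85.3]
boss 135 [311.7 277.7] [536.6  19.9  85.6]
[-0.74287636  0.28046875  0.72700246]
scene knob [691.2 -19.1  96.1] 94
[ 9.9956924e-01 -2.9348208e-02  6.0864575e+02 -1.6003073e+01] 420
side knob [684.4 -18.7  96.5] 76
[ 9.9952143e-01 -3.0934233e-02  5.9429303e+02 -1.3483384e+01] 518
```

View pics/side3.png

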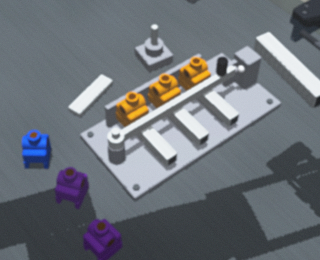

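The bar lies across the three level patterns and its end is in the catch at crop (240,68). The pin block and flat bar haven't moved. Handing in.

```bash
python3 -c "
from workcell import env;print(env.job_done())"
```

```text
the job is handed in; nothing more can be done
None
```

The stray pattern is pushed home level with the other two, the keeper bar has snapped shut in its catch, and the job is handed in; the hand-in call returned no verdict.

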